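Hang the washed thermometer on its rail and latch the keeper

ROBOT

A 6-joint arm with a two-finger parallel gripper is mounted at the origin on the work surface. World frame = base frame: x ahead of the robot, y to its left, z up, the work surface at z = 0. Lengths are in m, angles in degrees, forces in N, time in s.
With the tool pointing down it reaches from about 0.375 to 0.9 m from the base axis. Payload 3.1 kg.
Tool frame: the origin (TCP) lies on the centre line of the jaws, within the pads' length; the fingertips stand 19 mm ahead of it and the grasp point (between the pads) is the TCP (tips_ahead is the distance from the TCP to the fingertips, in m); z points along the fingers, y is the line along which they close (so a half turn about z gives the same grasp; the last joint's range is limited). The gripper opens to 87 mm and grips with 3 to 60 N. Pads are 19 mm wide; open, the fingers measure 117 mm over their backs; the gripper's body (75 mm by 190 mm) begins 51 mm behind the grasp point.
Start: joints at [-84.311, 30.224, 82.088, -0, 67.689, -10.227], TCP at [0.171, -0.601, 0.242] pointing down, gripper open.
Joint ranges: [-176.69, 176.69], [-43.24, 126.21], [12.49, 139.97], [-82, 262], [0, 151.66], [-163.58, 163.58]. Speed limits (degrees/s): [159.86, 159.86, 180, 180, 180, 180].

INTERFACE

Orientations are given as a 3x3 rotation matrix whose columns are the frame's x, y, z axes.
In Python, from rig import read_state, capture, hand_in, trace, landmark_of, tips_ahead gives the robot as it stands.
- The arm moves only by the shell command python3 -m jog 'ROWS'. ROWS is JSON, a list of rows, each an object of numbers: "tx", "ty", "tz": the shift along the tool's x, y, z in cm; "roll": the turn about the tool's z in rad; "jaw": the opening, from 0 (shut) to 1 (fully open). A call has 1 to 8 rows; each row shifts and turns the commanded pose from where the row before left it, along the tool's axes as they then stand; what a row does not reach is not made up. A row lasts 1/10 s, in which the tool goes at most 50 mm and 8.59 degrees, less where a joint would pass 70% of its speed; a pose out of reach is approached as far as the arm can. A call with a gripper value outside its range is refused whole. The fingers move at their own pace and stop on an object; the grip force is fixed at half the most. Time passes only in rows, so rows that do not move let the fingers close. It gives the time, the measured TCP pose, the force, the opening and the grip force at its end, in the units of the state.
- read_state(): the state, without advancing time (a new reading comes with each control period).
- capture(name): name is "side" or "top"; returns a dict with "img" (384x512x3 uint8, red, green, blue), "vertical_fov" (degrees; the focal length in pixels is half the picture's height over the tangent of half this angle, whatever the lens; pixels are square), "cx", "cy" (the principal point, pixels), "cam_to_world" (4x4, takes a point from camera to world coordinates). Camera axes: x right, y up, looking along -z (the intrinsics and any distortion apply to the point x, -y, -z); pixel columns grow to the right and rows downward; lengths in m; the calibration is good to about 2 mm. A picture is of the moment at which its call begins. There is no depth.
- hand_in(): hands the job in; it is judged then, once.
Trained networks look in the newest picture that a camera, given by its name, has taken for a name from the list of things; names that differ only in an ending like _2 or _b are one class to them, and where a whole thing is asked for, a point or a joint stands for the part that bears it (a point fixed in the world has none). Each returns a list of dicts, best first, with "p" (0 to 1); they miss things now and then, are a little off and sometimes report something else, mostly with a low value. They report only what shows in the picture. A call takes as long as a camera call. They do not tell look-alikes from the thing itself.
- trace(camera, thing): "pixels" (384x512 bool, what is visible of it) and "bbox" ([left, top, width, height] in pixels, round what is visible of it).
- landmark_of(camera, thing): "point" ([row, column] in pixels: a listed point, or the origin of a listed thing).
The state is a dict: "time_s": time; "joint_positions": joint angles; "qvel": joint speeds; "tau": joint torques, N m; "position": TCP position; "tcp_rot": TCP orientation; "force": force on the tool from outside, world axes, zero at the start; "moment": the same for the moment, N m; "opening": opening from 0.0 (shut) to 1.0 (fully open); "grasp_force": force on a finger pad.
Only numpy, scipy, OpenCV 4.12 (cv2) and the standard library are available. Lean on these libraries where they do the work, as an engineer would, in place of code of your own. Each camera call takes 0.05 s, during which the arm holds its last target. There are 200 camera calls.

TASK

Lift the blue saddle thermometer out of the washing-up drainer and stand it upright on the bare counter, letting go so that you can change your grip; then straddle it over the rack's rail in the free bay above the blue tile, lowering it in your grip until it rests on the rail rather than dropping it. Then swing the keeper bar shut over the rail until it is fully home behind its sprung detent, and let go. Do not shift or topple the other thermometers or the other things on the counter.

Things in the scene. Friction and masses are not known exactly. Their poses are not given: they have to be found in the camera images.
- blue_thermo: Blue inverted-U holder with a round white dial on its flat top, 52 (x) x 34 (y) x 60 mm tall: two legs 6 mm thick, 48 mm long, run the full length under a 12 mm thick top, with a 22 mm gap between them, open at both ends and below. Origin: centre of its underside, level with the leg tips. 110 g. The one to hang; starts in a channel of the drainer.
- red_thermo: Red inverted-U holder with a round white dial on its flat top, 52 (x) x 34 (y) x 60 mm tall: two legs 6 mm thick, 48 mm long, run the full length under a 12 mm thick top, with a 22 mm gap between them, open at both ends and below. Origin: centre of its underside, level with the leg tips. 110 g. Stays in the other channel.
- yellow_thermo: Yellow inverted-U holder with a round white dial on its flat top, 52 (x) x 34 (y) x 60 mm tall: two legs 6 mm thick, 48 mm long, run the full length under a 12 mm thick top, with a 22 mm gap between them, open at both ends and below. Origin: centre of its underside, level with the leg tips. 110 g. Hangs in a bay of the rail; stays there.
- green_thermo: Green inverted-U holder with a round white dial on its flat top, 52 (x) x 34 (y) x 60 mm tall: two legs 6 mm thick, 48 mm long, run the full length under a 12 mm thick top, with a 22 mm gap between them, open at both ends and below. Origin: centre of its underside, level with the leg tips. 110 g. Hangs in another bay of the rail; stays there.
- drainer: fixed grey drainer, 82 (x) x 104 (y) mm, origin under its centre. Two channels along its x, centre lines at y = -22 and +22 mm, floor 10 mm up. Walls 4 mm thick at y = -44, 0, +44, 48 mm long, reach 70 mm up, level with the thermometers' tops and only 3 mm from their long sides; the ends are open but for a lip 18 mm high, 34 to 40 mm from the centre.
- rack: fixed rack, origin under the centre of its 300 (x) x 90 (y) x 10 mm base. Three bays along its rail, centres at x = -69, 0, +69 mm, parted by 3 mm fins (46 mm wide in y) at x = -103.5, -34.5, 34.5, 103.5 that stand up to 190 mm: 66 mm clear. Posts at x = -128 (keeper hinge) and x = +126 (detent head 26 x 44 mm, up to 186 mm, with a stop behind at y = 10 to 17, up to 214 mm).
- rail_mid (a point): middle of the rail's axis (rack x = y = 0), 150 mm above the counter: a round steel bar 12 mm thick along the rack's x from post to post. A thermometer hangs astride it with its x along the rail (either way round), its origin then 108 mm above the counter.
- home_chip: blue tile 50 x 84 x 3 mm on the rack's base, directly under the free bay that is the blue thermometer's place; origin under its centre.
- keeper (a joint): keeper bar angle in rad: 0 = shut, lying over the rail along the rack's +x against its stop; grows as it swings out horizontally towards the rack's -y side (to 1.9). It stays where it is left. A brass sprung ball catches the bar in the last 0.05 rad; snapping past it takes a few newtons at the knob.
- keeper_hinge (a point): point on the keeper's vertical hinge axis, at the bar's centre line, 202 mm above the counter (rack x = -128 mm, y = 0). The dark steel bar is 12 mm thick and 256 mm long from here.
- keeper_knob (a point): centre of the orange knob, an upright cylinder 14 mm across that stands 35 mm up from the bar (208 to 243 mm above the counter), 235 mm from the hinge.
- pepper_mill: black pepper mill, 48 mm across, 132 mm tall, origin under its centre; leave alone.
- salt_jar: glass salt jar, 56 mm across, 85 mm tall, origin under its centre; leave alone.
- card_box: cream and brown box of recipe cards, 50 (x) x 90 (y) x 105 mm tall, origin under its centre; leave alone.
- steel_cup: steel cup, 68 mm across, 75 mm tall, origin under its centre; leave alone.
- spatula: spatula lying flat, 250 mm long along its x, up to 70 mm wide and 30 mm tall, origin under its middle; leave alone.
Not all that is in view belongs to the job. There is more than one size of the blue_thermo; the job needs the middle-sized.

How it is judged (in metres and radians):
On the way, in this order (a step that is already met when the one before it is completed fails the run):
1. the blue thermometer stands upright on the bare counter, let go (height (world z) of blue_thermo below 0.005 m and angle between blue_thermo's own z axis and vertical below 0.1 rad and contact force between the fingers and blue_thermo below 0.05 N and linear speed of blue_thermo below 0.02 m/s), for 0.1 s.
2. the blue thermometer straddles the rail above the blue tile and rests on it, still in the grip (horizontal distance between blue_thermo and home_chip below 0.014 m and z of blue_thermo in the frame of rack between 0.104 and 0.112 m and angle between blue_thermo's own z axis and vertical below 0.2 rad and contact force between the fingers and blue_thermo above 0.3 N), for 0.1 s.
3. the keeper is shut behind its detent with the blue thermometer under it (horizontal distance between blue_thermo and home_chip below 0.014 m and z of blue_thermo in the frame of rack between 0.104 and 0.112 m and angle between blue_thermo's own z axis and vertical below 0.2 rad and value of joint keeper below 0.02 rad), for 0.2 s.
At the end, for the whole second after the job is handed in: The blue thermometer hangs at rest astride the rail in the bay above the blue tile (its centre within 14 mm of the tile's in plan, underside 104 to 112 mm above the rack's foot, within 0.2 rad of upright) and the keeper bar is home (within 0.02 rad of shut) (all of step 3 and linear speed of blue_thermo below 0.02 m/s and contact force between the fingers and blue_thermo below 0.05 N); the robot touches nothing.
It fails at once if another thermometer (red, yellow, green) is shifted by more than 20 mm or tipped over (distance of any of red_thermo, yellow_thermo, green_thermo from where it was at the start of the episode above 0.02 m or angle between any of red_thermo, yellow_thermo, green_thermo's own z axis and vertical above 0.35 rad).
It fails at once if the mill, jar, card box, cup or spatula is shifted by more than 30 mm or tipped over (distance of any of pepper_mill, salt_jar, card_box, steel_cup, spatula from where it was at the start of the episode above 0.03 m or angle between any of pepper_mill, salt_jar, card_box, steel_cup, spatula's own z axis and vertical above 0.35 rad).
It also fails if it takes over 72 s, if anything falls off the work surface, if the arm or the gripper's body presses on something with over 40 N, if the wrist force passes 120 N, or if a joint passes its speed limit or range.

## Working session

There is one attempt and no reset: what is moved stays moved. The work goes in short steps, Python scripts to look and compute and a shell command to move; the robot and the scene stay as the last step left them, time stands still between calls to the robot, and variables do not carry over. Pictures are saved under pics/ and viewed, at most 10 in all, crops included, and the job is handed in when it is done.

```bash
ls; mkdir -p pics; python3 - <<'E'
from rig import *
import cv2,numpy as np
s=read_state();print(s['time_s'],s['position'],s['tcp_rot'],s['opening'])
for n in('side','top'):
    c=capture(n);cv2.imwrite(f'pics/{n}0.png',c['img'][:,:,::-1]);print({k:v for k,v in c.items() if k!='img'})
E
```

```text
pics
0.0 [ 0.17137389 -0.60032844  0.24055628] [[ 9.61657056e-01  2.74254734e-01 -2.17924721e-04]
 [ 2.74254543e-01 -9.61654647e-01  2.18763239e-03]
 [ 3.90400219e-04 -2.16351897e-03 -9.99997583e-01]] 0.9984363043562827
{'vertical_fov': 42.237787666263536, 'cx': 250.79322848452037, 'cy': 197.6515101999912, 'cam_to_world': array([[ 0.98774554,  0.08350386, -0.1318554 ,  0.393887  ],
       [-0.15595776,  0.56052648, -0.81331866, -0.91316045],
       [ 0.0059932 ,  0.82391575,  0.56668061,  0.76287507],
       [ 0.        ,  0.        ,  0.        ,  1.        ]])}
{'vertical_fov': 47.21538580415231, 'cx': 256.0892431522619, 'cy': 191.83965231272597, 'cam_to_world': array([[ 0.00771191,  0.97521608, -0.22112017,  0.32382143],
       [-0.99996571,  0.00685354, -0.00464891, -0.01359887],
       [-0.00301823,  0.22114844,  0.97523549,  1.16885909],
       [ 0.        ,  0.        ,  0.        ,  1.        ]])}
```

View pics/side0.png

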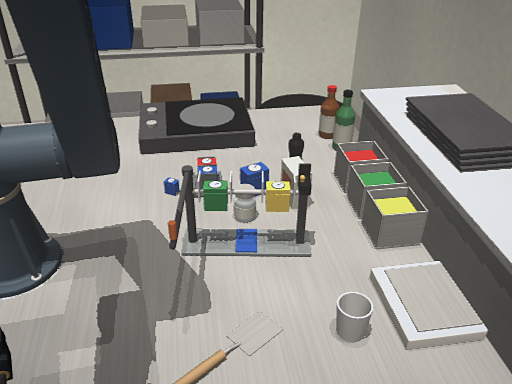

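View pics/top0.png

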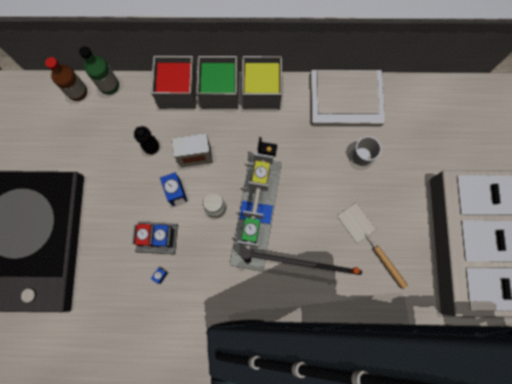

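The top view shows three blue holders: one at (160,236) in the drainer beside the red one, a larger one at (173,188) loose on the counter, and a tiny one at (159,275). The middle-sized one in the drainer fits the description. I'll confirm it with a crop and measure.

```bash
cat > h.py <<'E'
from rig import *
import numpy as np,cv2
def ray(c,rc):
    h,w=c['img'].shape[:2];f=h/2/np.tan(np.radians(c['vertical_fov'])/2)
    d=np.array([(rc[1]-c['cx'])/f,-(rc[0]-c['cy'])/f,-1]);M=c['cam_to_world'];return M[:3,3],M[:3,:3]@d
def atz(c,rc,z):
    o,d=ray(c,rc);return o+d*(z-o[2])/d[2]
def tri(rs):
    A=np.zeros((3,3));b=np.zeros(3)
    for o,d in rs:
        d=d/np.linalg.norm(d);P=np.eye(3)-np.outer(d,d);A+=P;b+=P@o
    x=np.linalg.solve(A,b);return x,[np.linalg.norm(np.cross(x-o,d/np.linalg.norm(d))) for o,d in rs]
def proj(c,p):
    h=c['img'].shape[0];f=h/2/np.tan(np.radians(c['vertical_fov'])/2);M=c['cam_to_world']
    q=M[:3,:3].T@(np.array(p)-M[:3,3]);return np.array([c['cy']-f*q[1]/-q[2],c['cx']+f*q[0]/-q[2]])
E
python3 - <<'E'
from h import *
np.set_printoptions(precision=4,suppress=True)
T=capture('top');S=capture('side')
Z=dict(drainer=0,rack=0,home_chip=.010,rail_mid=.15,keeper_hinge=.202,keeper_knob=.2255,blue_thermo=.01,red_thermo=.01,yellow_thermo=.108,green_thermo=.108,pepper_mill=0,salt_jar=0,card_box=0,steel_cup=0,spatula=0)
for n,z in Z.items():
    print(n)
    for cn,c in(('top',T),('side',S)):
        for r in landmark_of(cn,n)[:3]:
            if r['p']>.2: print('  ',cn,round(r['p'],2),np.round(r['point'],1),atz(c,r['point'],z)[:2])
a=T['img'][150:300,110:290,::-1];a=cv2.resize(a,None,fx=3.6,fy=3.6,interpolation=2)
b=S['img'][140:260,150:330,::-1];b=cv2.resize(b,(648,432))
cv2.imwrite('pics/crop_t.png',a);cv2.imwrite('pics/crop_s.png',b)
E
```

```text
drainer
   top 0.38 [269.2 351.4] [ 0.3826 -0.2595]
   side 0.57 [184.1 207.7] [0.4618 0.2662]
rack
   top 0.58 [215.6 254.7] [ 0.5232 -0.0048]
   side 0.69 [241.3 245.8] [0.5307 0.0008]
home_chip
   top 0.85 [211.3 254.8] [ 0.5331 -0.005 ]
   top 0.57 [269.2 353.1] [ 0.3822 -0.2618]
   side 0.8 [238.6 244.3] [ 0.5268 -0.0007]
rail_mid
   top 0.92 [202.6 256.8] [ 0.5288 -0.0106]
   side 0.91 [193.4 248. ] [ 0.533  -0.0163]
keeper_hinge
   top 0.64 [253.6 243.2] [0.4043 0.0181]
   side 0.71 [171.1 185.8] [0.4016 0.0122]
   side 0.62 [243.2 249.4] [ 0.4999 -0.2473]
keeper_knob
   top 0.85 [268.8 350.1] [ 0.3721 -0.2094]
   side 0.95 [231.6 175.2] [ 0.3732 -0.2251]
   side 0.63 [210.  214.2] [ 0.4461 -0.1716]
blue_thermo
   top 0.92 [188.8 176.7] [0.5935 0.2072]
   top 0.83 [238.8 161.9] [0.4576 0.2398]
   top 0.59 [277.3 160.8] [0.3577 0.2372]
   side 0.96 [192.4 252.6] [0.5778 0.1915]
   side 0.78 [191.6 173.3] [0.3654 0.2271]
red_thermo
   top 0.65 [234.7 149.2] [0.4682 0.2741]
yellow_thermo
   top 0.69 [178.2 261.8] [ 0.5993 -0.0225]
   side 0.6 [206.5 277.2] [ 0.6    -0.0171]
green_thermo
   top 0.66 [230.  253.9] [ 0.4693 -0.004 ]
   side 0.77 [204.6 216.4] [0.4645 0.0107]
pepper_mill
   top 0.93 [145.7 152.9] [0.7191 0.2816]
   top 0.42 [201.7 258.8] [ 0.5615 -0.0156]
salt_jar
   top 0.74 [209.8 213.3] [0.5382 0.1073]
   side 0.65 [217.1 243. ] [0.5379 0.0978]
card_box
   top 0.72 [155.9 198.1] [0.6902 0.154 ]
   side 0.96 [203.5 292.8] [0.6778 0.1381]
steel_cup
   top 0.85 [157.6 365.6] [ 0.6884 -0.3112]
   side 0.79 [330.1 348.4] [ 0.6889 -0.2977]
spatula
   top 0.94 [247.7 376. ] [ 0.4393 -0.3269]
   side 0.55 [358.2 223.6] [ 0.4405 -0.3264]
   side 0.4 [232.1 172.5] [0.3579 0.0626]
```

View pics/crop_t.png

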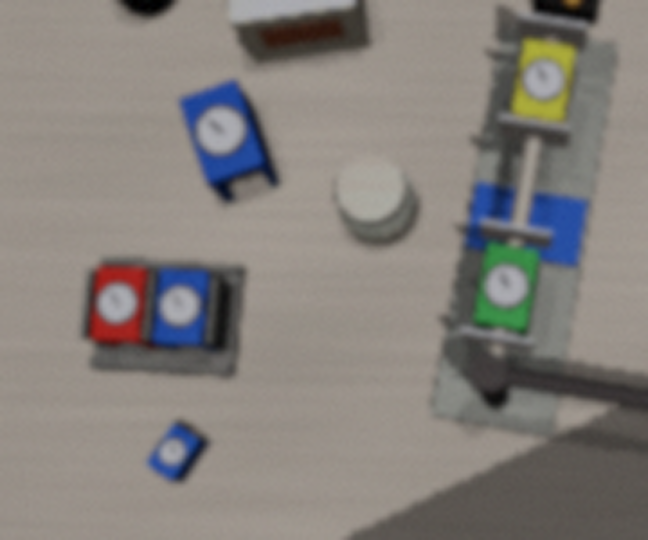

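View pics/crop_s.png

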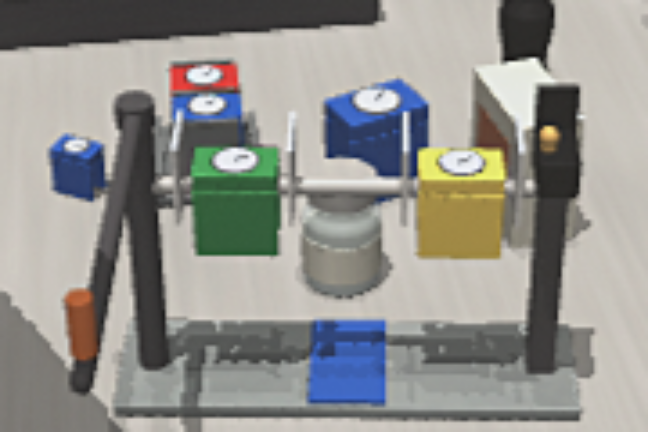

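The crops confirm it: the drainer's blue holder, at (180,305) in the crop, is the same size as the red, green and yellow ones. The one at (225,140) is larger and the one at (178,452) is smaller. The free bay above the tile is the middle one. Next I'll get precise poses.

```bash
cat > m.py <<'E'
from h import *
np.set_printoptions(precision=4,suppress=True)
from scipy.ndimage import label
def comps(c,hlo,hhi,smin=120,vmin=60,amin=25):
    hsv=cv2.cvtColor(c['img'],cv2.COLOR_RGB2HSV)
    m=((hsv[...,0]>=hlo)&(hsv[...,0]<=hhi)&(hsv[...,1]>smin)&(hsv[...,2]>vmin)).astype(np.uint8)
    n,l,st,ce=cv2.connectedComponentsWithStats(m)
    return hsv,[(l==i,st[i],ce[i]) for i in range(1,n) if st[i][4]>=amin]
def dial(c,box):  # white blob inside box (x,y,w,h)
    x,y,w,h=box;g=c['img'][y:y+h,x:x+w].astype(int)
    wt=np.clip(g.min(2)-100,0,None)*((g.max(2)-g.min(2))<60)
    yy,xx=np.mgrid[y:y+h,x:x+w];return np.array([(wt*yy).sum()/wt.sum(),(wt*xx).sum()/wt.sum()]),(wt>0).sum()
E
python3 - <<'E'
from m import *
for cn in('top','side'):
    c=capture(cn)
    for nm,lo,hi in(('blue',105,130),('yellow',22,32),('green',45,75),('red',0,5)):
        hsv,L=comps(c,lo,hi)
        for m,st,ce in L:
            if not(130<st[0]<330 and 120<st[1]<290): continue
            V=hsv[...,2][m];r=cv2.minAreaRect(np.argwhere(m)[:,::-1].astype(np.float32))
            print(cn,nm,st,ce.round(1),'V',np.percentile(V,[10,50,90]),[np.round(q,1) for q in r], 'z.07',atz(c,ce[::-1],.07)[:2])
E
```

```text
top blue [161 173  23  29 258] [172.7 187.4] V [ 90.4 146.  154. ] [array([172.1, 186.7]), array([25.3, 17.4]), np.float64(71.6)] z.07 [0.5831 0.2063]
top blue [240 201  13  18 125] [245.2 207.9] V [ 92. 124. 158.] [array([245.7, 210. ]), array([10.5, 17.6]), np.float64(9.5)] z.07 [0.531 0.019]
top blue [257 204  16  20 213] [265.  212.4] V [136.2 157.  163. ] [array([263.8, 213.2]), array([14.5, 17.9]), np.float64(9.5)] z.07 [ 0.5196 -0.0314]
top blue [153 225  15   9  82] [160.6 227.8] V [104.3 142.  154.8] [array([160., 229.]), array([ 8., 14.]), np.float64(90.0)] z.07 [0.4785 0.2315]
top blue [152 236  15  10  99] [159.1 241.9] V [ 94.6 139.  157. ] [array([159. , 240.5]), array([ 9., 14.]), np.float64(90.0)] z.07 [0.4428 0.2334]
top blue [152 268  14  15  67] [159.1 275.4] V [ 77.6 140.  153. ] [array([158.6, 275.4]), array([ 8.8, 13.6]), np.float64(35.5)] z.07 [0.3605 0.2285]
top yellow [254 161  16  11  88] [261.9 164.5] V [128.4 157.5 168.3] [array([261.8, 165.2]), array([14.5,  8.8]), np.float64(11.3)] z.07 [ 0.6461 -0.023 ]
top yellow [252 173  16  10  88] [259.3 178.8] V [
[... 1032 characters left out ...]
240.2] V [118.7 182.  200.3] [array([246., 240.]), array([22., 20.]), np.float64(90.0)] z.07 [ 0.5197 -0.0796]
side yellow [266 181  25  31 613] [277.6 197.3] V [157. 161. 236.] [array([278., 196.]), array([30., 24.]), np.float64(90.0)] z.07 [0.6206 0.0729]
side green [203 181  24  15 119] [214.3 185.8] V [102.8 167.  175. ] [array([214.5, 188. ]), array([14., 23.]), np.float64(90.0)] z.07 [0.4715 0.1477]
side green [205 198  22  13  45] [214.5 207.4] V [82. 85. 90.] [array([215.5, 204. ]), array([12., 21.]), np.float64(90.0)] z.07 [0.4629 0.0535]
side red [197 158  19   7  77] [206.1 161.3] V [140.  224.  236.4] [array([206., 161.]), array([ 6., 18.]), np.float64(90.0)] z.07 [0.4612 0.2737]
```

```bash
python3 - <<'E'
from m import *
T=capture('top');S=capture('side')
D=dict(blue=((152,228,16,15),(198,164,20,10),.07),red=((135,227,16,15),(197,156,20,9),.07),yellow=((254,164,16,16),(266,180,25,11),.168),green=((243,221,16,16),(203,179,25,11),.168))
for n,(bt,bs,z) in D.items():
    a,na=dial(T,bt);b,nb=dial(S,bs)
    print(n,na,nb,a,b,'top',atz(T,a,z)[:2],'side',atz(S,b,z)[:2],'tri',tri([ray(T,a),ray(S,b)]))
# dark keeper bar top-view, hinge cap
for n in('keeper_hinge','keeper_knob','rail_mid','home_chip'):
    a=landmark_of('top',n)[0]['point'];b=landmark_of('side',n)[0]['point'];print(n,tri([ray(T,a),ray(S,b)]))
for cn,c in(('top',T),('side',S)):
    h,L=comps(c,4,14,150,80,10)
    for m,st,ce in L: print(cn,'orange',st,ce.round(1),atz(c,ce[::-1],.2255))
a=trace('top','blue_thermo')
for r in a[:4]: print(r['p'],r['bbox'])
# drainer yaw: red/blue dial line; blue chip corner
m=[k for k in comps(T,105,130)[1] if 238<k[1][0]<270]
pts=np.vstack([np.argwhere(k[0]) for k in m]);w=np.array([atz(T,p,.013)[:2] for p in pts])
r=cv2.minAreaRect(w.astype(np.float32));print('chip rect',r)
E
```

```text
blue 88 85 [234.5661 159.4935] [168.8521 207.3737] top [0.4613 0.2334] side [0.4611 0.2331] tri (array([0.4612, 0.2334, 0.0699]), [np.float64(6.125809055767594e-05), np.float64(6.125809055772599e-05)])
red 95 82 [233.7713 142.0852] [159.1876 206.729 ] top [0.4629 0.2772] side [0.4637 0.2849] tri (array([0.4628, 0.2759, 0.0751]), [np.float64(0.00046743520961430734), np.float64(0.0004674352096143948)])
yellow 112 88 [171.7842 260.6854] [183.9238 277.3741] top [ 0.5994 -0.0193] side [ 0.5985 -0.0153] tri (array([ 0.5981, -0.0193,  0.1707]), [np.float64(0.0005048587816366031), np.float64(0.0005048587816364604)])
green 118 96 [228.9892 250.2567] [183.4135 216.0386] top [0.4633 0.0039] side [0.4652 0.0065] tri (array([0.4641, 0.0039, 0.1696]), [np.float64(0.0009550335854074994), np.float64(0.0009550335854075059)])
keeper_hinge (array([0.4023, 0.0159, 0.1964]), [np.float64(0.0012190260147423402), np.float64(0.0012190260147424544)])
keeper_knob (array([ 0.3709, -0.2138,  0.219 ]), [np.float64(0.0017523448093385427), np.float64(0.0017523448093384917)])
rail_mid (array([ 0.5334, -0.013 ,  0.1561]), [np.float64(0.0003223569190017145), np.float64(0.0003223569190015215)])
home_chip (array([ 0.5266, -0.0086,  0.016 ]), [np.float64(0.0006317003452227887), np.float64(0.0006317003452227608)])
top orange [353 268   7   6  33] [356.  270.4] [ 0.3688 -0.2217  0.2255]
side orange [326  99  13  10  66] [331.8 103.1] [0.7993 0.262  0.2255]
side orange [168 221   9  19 121] [172.3 229.7] [ 0.3684 -0.219   0.2255]
0.8 [151.6, 226.0, 16.9, 20.5]
0.72 [162.0, 171.5, 23.5, 33.3]
0.47 [151.7, 269.5, 15.2, 11.0]
chip rect ((0.5312013626098633, -0.007354911416769028), (0.08272675424814224, 0.048503756523132324), 80.76376342773438)
```

```bash
cat > d.py <<'E'
import sys
from h import *
# usage: d.py x y z yaw : deltas in tool axes (cm) from measured pose, roll needed (rad) for tool-x yaw
s=read_state();p=s['position'];R=s['tcp_rot']
yaw=np.degrees(np.arctan2(R[1,0],R[0,0]))
print('t',round(s['time_s'],2),'p',np.round(p,4),'yaw',round(yaw,2),'open',round(s['opening'],3),'grip',round(float(s['grasp_force']),2),'F',np.round(s['force'],2),'j',np.round(s['joint_positions'],1))
if len(sys.argv)>3:
    g=np.array([float(a) for a in sys.argv[1:4]]);print('cm',np.round(R.T@(g-p)*100,2))
if len(sys.argv)>4: print('roll',round(np.radians((yaw-float(sys.argv[4])+180)%360-180),3))
E
python3 -m jog '[{"tz":-4.5},{"tz":-4.5},{"tx":4.65,"ty":1.32},{"tx":4.65,"ty":1.32},{"tx":4.65,"ty":1.32},{"tx":4.65,"ty":1.32},{"tx":4.65,"ty":1.32},{"tx":4.65,"ty":1.32}]'; python3 d.py .4612 .2333 .33 88
```

```text
t 2.35 p [ 0.1714 -0.601   0.2415] yaw 15.92 open 0.999 grip 0.0 F [-0.48  0.67  1.11] j [-84.3  30.2  82.1  -0.   67.7 -10.2]
cm [ 50.75 -72.28  -8.85]
roll -1.258$[0]: bad value
```

```bash
python3 -m jog '[{"tx":0,"ty":0,"tz":-4.5,"roll":0,"jaw":1}]'; python3 -m jog '[{"tz":-4.5,"jaw":1}]'; python3 d.py
```

```text
time_s: 2.45
position: [0.1708, -0.5969, 0.2805]
tcp_rot: [[0.962, 0.274, -0.002], [0.274, -0.962, 0.015], [0.003, -0.015, -1.0]]
force: [-0.5, -0.5, 0.2]
opening: 1.001
grasp_force: 0.0
t 2.45 p [ 0.1708 -0.5969  0.2805] yaw 15.9 open 1.001 grip 0.0 F [-0.49 -0.49  0.19] j [-84.3  28.   79.5  -0.   73.4 -10.2]$[0]: bad value
```

All five keys are required in every row.

```bash
python3 -m jog '[{"tx":0,"ty":0,"tz":-4.5,"roll":0,"jaw":1},{"tx":4.65,"ty":1.32,"tz":0,"roll":0,"jaw":1},{"tx":4.65,"ty":1.32,"tz":0,"roll":0,"jaw":1},{"tx":4.65,"ty":1.32,"tz":0,"roll":0,"jaw":1},{"tx":4.65,"ty":1.32,"tz":0,"roll":0,"jaw":1},{"tx":4.65,"ty":1.32,"tz":0,"roll":0,"jaw":1},{"tx":4.65,"ty":1.32,"tz":0,"roll":0,"jaw":1},{"tx":0,"ty":0,"tz":0,"roll":0,"jaw":1}]' >/dev/null; python3 d.py .4612 .2333 .33 88
```

```text
t 3.25 p [ 0.4681 -0.5986  0.3301] yaw 16.32 open 1.001 grip 0.0 F [ 0.01 -0.44  0.02] j [-60.4  38.   53.1   0.2  88.9  13.2]
cm [ 2.272e+01 -8.003e+01  8.000e-02]
roll -1.251
```

```bash
python3 -m jog '[{"tx":1.34,"ty":-4.7,"tz":0,"roll":0,"jaw":1},{"tx":1.34,"ty":-4.7,"tz":0,"roll":0,"jaw":1},{"tx":1.34,"ty":-4.7,"tz":0,"roll":0,"jaw":1},{"tx":1.34,"ty":-4.7,"tz":0,"roll":0,"jaw":1},{"tx":1.34,"ty":-4.7,"tz":0,"roll":0,"jaw":1},{"tx":1.34,"ty":-4.7,"tz":0,"roll":0,"jaw":1},{"tx":1.34,"ty":-4.7,"tz":0,"roll":0,"jaw":1},{"tx":1.34,"ty":-4.7,"tz":0,"roll":0,"jaw":1}]' >/dev/null
python3 -m jog '[{"tx":1.34,"ty":-4.7,"tz":0,"roll":0,"jaw":1},{"tx":1.34,"ty":-4.7,"tz":0,"roll":0,"jaw":1},{"tx":1.34,"ty":-4.7,"tz":0,"roll":0,"jaw":1},{"tx":1.34,"ty":-4.7,"tz":0,"roll":0,"jaw":1},{"tx":1.34,"ty":-4.7,"tz":0,"roll":0,"jaw":1},{"tx":1.34,"ty":-4.7,"tz":0,"roll":0,"jaw":1},{"tx":1.34,"ty":-4.7,"tz":0,"roll":0,"jaw":1},{"tx":1.34,"ty":-4.7,"tz":0,"roll":0,"jaw":1}]' >/dev/null
python3 -m jog '[{"tx":0,"ty":0,"tz":0,"roll":-0.139,"jaw":1},{"tx":0,"ty":0,"tz":0,"roll":-0.139,"jaw":1},{"tx":0,"ty":0,"tz":0,"roll":-0.139,"jaw":1},{"tx":0,"ty":0,"tz":0,"roll":-0.139,"jaw":1},{"tx":0,"ty":0,"tz":0,"roll":-0.139,"jaw":1},{"tx":0,"ty":0,"tz":0,"roll":-0.139,"jaw":1},{"tx":0,"ty":0,"tz":0,"roll":-0.139,"jaw":1},{"tx":0,"ty":0,"tz":0,"roll":-0.139,"jaw":1}]' >/dev/null
python3 -m jog '[{"tx":0,"ty":0,"tz":0,"roll":-0.139,"jaw":1},{"tx":0,"ty":0,"tz":0,"roll":0,"jaw":1},{"tx":0,"ty":0,"tz":0,"roll":0,"jaw":1}]' >/dev/null; python3 d.py .4612 .2333 .12 88
```

```text
t 5.95 p [0.4613 0.181  0.3316] yaw 87.41 open 1.001 grip 0.0 F [-0.55  0.42  0.64] j [ 8.5 14.1 93.3 -0.  72.5 11.1]
cm [ 5.23 -0.25 21.16]
roll -0.01
```

```bash
python3 -m jog '[{"tx":2.6,"ty":-0.1,"tz":2,"roll":-0.01,"jaw":1},{"tx":2.6,"ty":-0.1,"tz":4,"roll":0,"jaw":1},{"tx":0,"ty":0,"tz":4,"roll":0,"jaw":1},{"tx":0,"ty":0,"tz":4,"roll":0,"jaw":1},{"tx":0,"ty":0,"tz":4,"roll":0,"jaw":1},{"tx":0,"ty":0,"tz":3,"roll":0,"jaw":1},{"tx":0,"ty":0,"tz":0,"roll":0,"jaw":1},{"tx":0,"ty":0,"tz":0,"roll":0,"jaw":1}]' >/dev/null;  python3 d.py .4612 .2333 .05 88
```

```text
t 6.75 p [0.4616 0.2333 0.1217] yaw 88.09 open 1.001 grip 0.0 F [-0.45 -0.34 -0.45] j [ 14.4  32.6 103.6  -0.   43.8  16.3]
cm [-0.   -0.03  7.17]
roll 0.002
```

```bash
python3 -m jog '[{"tx":0,"ty":0,"tz":2.4,"roll":0,"jaw":1},{"tx":0,"ty":0,"tz":2.4,"roll":0,"jaw":1},{"tx":0,"ty":0,"tz":2.3,"roll":0,"jaw":1},{"tx":0,"ty":0,"tz":0,"roll":0,"jaw":1},{"tx":0,"ty":0,"tz":0,"roll":0,"jaw":1}]' >/dev/null;  python3 d.py .4612 .2333 .05 88
python3 -m jog '[{"tx":0,"ty":0,"tz":0,"roll":0,"jaw":0.5},{"tx":0,"ty":0,"tz":0,"roll":0,"jaw":0.5},{"tx":0,"ty":0,"tz":0,"roll":0,"jaw":0.5},{"tx":0,"ty":0,"tz":0,"roll":0,"jaw":0.5},{"tx":0,"ty":0,"tz":0,"roll":0,"jaw":0.5},{"tx":0,"ty":0,"tz":0,"roll":0,"jaw":0.5}]' >/dev/null;  python3 d.py
```

```text
t 7.25 p [0.4626 0.2337 0.0522] yaw 88.14 open 0.998 grip 0.0 F [0.08 0.23 0.69] j [ 14.4  39.8 105.5   0.   34.5  16.3]
cm [-0.04 -0.14  0.22]
roll 0.002
t 7.85 p [0.4613 0.2334 0.0507] yaw 88.17 open 0.586 grip 29.98 F [-1.08  0.19  2.58] j [ 14.4  40.  105.6   0.   34.4  16.3]
```

```bash
python3 -m jog '[{"tx":0,"ty":0,"tz":-1.5,"roll":0,"jaw":0.5},{"tx":0,"ty":0,"tz":-2.5,"roll":0,"jaw":0.5},{"tx":0,"ty":0,"tz":-3,"roll":0,"jaw":0.5},{"tx":0,"ty":0,"tz":-3,"roll":0,"jaw":0.5},{"tx":0,"ty":0,"tz":0,"roll":0,"jaw":0.5},{"tx":0,"ty":0,"tz":0,"roll":0,"jaw":0.5}]' >/dev/null;  python3 d.py .415 .135 .15 80.5
```

```text
t 8.45 p [0.4613 0.2333 0.1508] yaw 88.17 open 0.585 grip 29.98 F [-0.83 -0.44 -1.22] j [ 14.4  29.7 102.5  -0.   47.7  16.3]
cm [-9.98 -4.31  0.07]
roll 0.134
```

```bash
python3 -m jog '[{"tx":-2.5,"ty":-1.08,"tz":0,"roll":0,"jaw":0.5},{"tx":-2.5,"ty":-1.08,"tz":0,"roll":0,"jaw":0.5},{"tx":-2.5,"ty":-1.08,"tz":0,"roll":0,"jaw":0.5},{"tx":-2.5,"ty":-1.08,"tz":0,"roll":0,"jaw":0.5},{"tx":0,"ty":0,"tz":0,"roll":0.134,"jaw":0.5},{"tx":0,"ty":0,"tz":4,"roll":0,"jaw":0.5},{"tx":0,"ty":0,"tz":4,"roll":0,"jaw":0.5},{"tx":0,"ty":0,"tz":0,"roll":0,"jaw":0.5}]' >/dev/null;  python3 d.py .415 .135 .043 80.5; python3 -m jog '[{"tx":0,"ty":0,"tz":0,"roll":0,"jaw":0.5},{"tx":0,"ty":0,"tz":0,"roll":0,"jaw":0.5}]' >/dev/null;  python3 d.py .415 .135 .043 80.5
```

```text
t 9.25 p [0.4103 0.1342 0.0652] yaw 80.46 open 0.589 grip 29.98 F [-0.77 -0.24 -0.48] j [  3.2  35.7 117.   -0.   28.2  12.8]
cm [0.16 0.48 2.21]
roll -0.001
t 9.45 p [0.4154 0.1349 0.0716] yaw 80.5 open 0.586 grip 29.98 F [-0.29  0.03 -0.33] j [  3.3  34.8 116.7   0.   28.3  12.8]
cm [ 0.   -0.05  2.86]
roll -0.0
```

```bash
python3 -m jog '[{"tx":0,"ty":0,"tz":1.4,"roll":0,"jaw":0.5},{"tx":0,"ty":0,"tz":1.3,"roll":0,"jaw":0.5},{"tx":0,"ty":0,"tz":0,"roll":0,"jaw":0.5},{"tx":0,"ty":0,"tz":0,"roll":0,"jaw":0.5},{"tx":0,"ty":0,"tz":0.2,"roll":0,"jaw":0.5},{"tx":0,"ty":0,"tz":0.1,"roll":0,"jaw":0.5},{"tx":0,"ty":0,"tz":0,"roll":0,"jaw":0.5},{"tx":0,"ty":0,"tz":0,"roll":0,"jaw":0.5}]' >/dev/null;  python3 d.py .415 .135 .043 80.5
```

```text
t 10.25 p [0.415  0.1348 0.0407] yaw 80.49 open 0.587 grip 29.98 F [ 0.36  1.23 -0.59] j [  3.3  38.9 117.4   0.   23.6  12.8]
cm [ 0.02 -0.01 -0.23]
roll -0.0
```

```bash
python3 -m jog '[{"tx":0,"ty":0,"tz":0.1,"roll":0,"jaw":0.5},{"tx":0,"ty":0,"tz":0,"roll":0,"jaw":0.5},{"tx":0,"ty":0,"tz":0,"roll":0,"jaw":0.5}]' >/dev/null;  python3 d.py; python3 -m jog '[{"tx":0,"ty":0,"tz":0,"roll":0,"jaw":1},{"tx":0,"ty":0,"tz":0,"roll":0,"jaw":1},{"tx":0,"ty":0,"tz":0,"roll":0,"jaw":1},{"tx":0,"ty":0,"tz":0,"roll":0,"jaw":1},{"tx":0,"ty":0,"tz":0,"roll":0,"jaw":1},{"tx":0,"ty":0,"tz":0,"roll":0,"jaw":1}]' >/dev/null;  python3 d.py
```

```text
t 10.55 p [0.4149 0.1348 0.0405] yaw 80.49 open 0.589 grip 29.97 F [-0.8  -0.55 11.5 ] j [  3.3  38.9 117.5   0.   23.5  12.8]
t 11.15 p [0.4149 0.1348 0.0394] yaw 80.49 open 0.981 grip 0.0 F [0.03 0.69 0.52] j [  3.3  39.1 117.5   0.   23.5  12.8]
```

Contact was felt (11.5 N) and the holder is released. Next I retreat up, rotate 90° and check the pose.

```bash
python3 -m jog '[{"tx":0,"ty":0,"tz":-3,"roll":0,"jaw":1},{"tx":0,"ty":0,"tz":-4,"roll":0,"jaw":1},{"tx":0,"ty":0,"tz":-4,"roll":0,"jaw":1},{"tx":0,"ty":0,"tz":0,"roll":0.1425,"jaw":1},{"tx":0,"ty":0,"tz":0,"roll":0.1425,"jaw":1},{"tx":0,"ty":0,"tz":0,"roll":0.1425,"jaw":1},{"tx":0,"ty":0,"tz":0,"roll":0.1425,"jaw":1},{"tx":0,"ty":0,"tz":0,"roll":0.1425,"jaw":1}]' >/dev/null
python3 -m jog '[{"tx":0,"ty":0,"tz":0,"roll":0.1425,"jaw":1},{"tx":0,"ty":0,"tz":0,"roll":0.1425,"jaw":1},{"tx":0,"ty":0,"tz":0,"roll":0.1425,"jaw":1},{"tx":0,"ty":0,"tz":0,"roll":0.1425,"jaw":1},{"tx":0,"ty":0,"tz":0,"roll":0.1425,"jaw":1},{"tx":0,"ty":0,"tz":0,"roll":0.146,"jaw":1},{"tx":0,"ty":0,"tz":0,"roll":0,"jaw":1},{"tx":0,"ty":0,"tz":0,"roll":0,"jaw":1}]' >/dev/null
python3 d.py .415 .135 .05 -9.5
python3 - <<'E'
from m import *
T=capture('top');S=capture('side')
for cn,c in(('top',T),('side',S)):
    for r in landmark_of(cn,'blue_thermo')[:4]: print(cn,r['p'],r['point'],atz(c,r['point'],0))
a=cv2.resize(T['img'][190:310,120:280,::-1],(640,480));b=cv2.resize(S['img'][130:250,140:300,::-1],(640,480))
cv2.imwrite('pics/st.png',cv2.resize(np.vstack([a,b]),(400,600)))
cv2.imwrite('pics/st.png',np.hstack([cv2.resize(a,(400,300)),cv2.resize(b,(400,300))]))
E
```

```text
t 12.75 p [0.4148 0.1348 0.1495] yaw -9.35 open 0.998 grip 0.0 F [-0.01  0.63  0.23] j [  3.3  25.2 113.7  -0.   41.1 102.6]
cm [ 0.02 -0.03  9.95]
roll 0.003
top 0.71 [190.1, 176.0] [0.5922 0.2108 0.    ]
top 0.58 [257.1, 202.8] [0.4112 0.1313 0.    ]
side 0.68 [193.3, 251.9] [0.5777 0.2021 0.    ]
side 0.65 [216.1, 194.8] [0.4162 0.1204 0.    ]
side 0.53 [192.4, 174.7] [0.3687 0.2377 0.    ]
```

View pics/st.png

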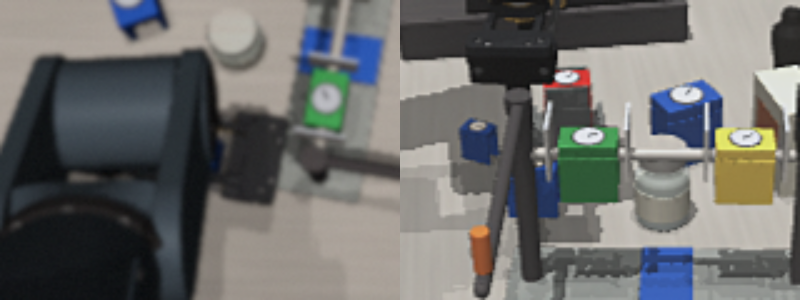

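The holder stands upright under the gripper, visible behind the post at crop (530,190), and the red one is undisturbed. I'll regrip across the legs.

```bash
python3 -m jog '[{"tx":0,"ty":0,"tz":3.5,"roll":0.003,"jaw":1},{"tx":0,"ty":0,"tz":3.5,"roll":0,"jaw":1},{"tx":0,"ty":0,"tz":3.2,"roll":0,"jaw":1},{"tx":0,"ty":0,"tz":0,"roll":0,"jaw":1},{"tx":0,"ty":0,"tz":0,"roll":0,"jaw":1}]' >/dev/null;  python3 d.py
python3 -m jog '[{"tx":0,"ty":0,"tz":0,"roll":0,"jaw":0.3},{"tx":0,"ty":0,"tz":0,"roll":0,"jaw":0.3},{"tx":0,"ty":0,"tz":0,"roll":0,"jaw":0.3},{"tx":0,"ty":0,"tz":0,"roll":0,"jaw":0.3},{"tx":0,"ty":0,"tz":0,"roll":0,"jaw":0.3},{"tx":0,"ty":0,"tz":0,"roll":0,"jaw":0.3},{"tx":0,"ty":0,"tz":0,"roll":0,"jaw":0.3}]' >/dev/null;  python3 d.py
```

```text
t 13.45 p [0.4147 0.1348 0.0474] yaw -9.67 open 1.001 grip 0.0 F [ 0.13 -0.46 -0.01] j [  3.3  38.  117.3   0.   24.8 102.9]
t 14.15 p [0.4149 0.1348 0.0476] yaw -9.69 open 0.453 grip 0.0 F [-0.47  0.55 -0.05] j [  3.3  38.  117.3  -0.   24.7 102.9]
```

```bash
python3 -m jog '[{"tx":0,"ty":0,"tz":0,"roll":0,"jaw":0.3},{"tx":0,"ty":0,"tz":0,"roll":0,"jaw":0.3},{"tx":0,"ty":0,"tz":0,"roll":0,"jaw":0.3},{"tx":0,"ty":0,"tz":0,"roll":0,"jaw":0.3}]' >/dev/null;  python3 d.py
```

```text
t 14.55 p [0.4149 0.1348 0.0475] yaw -9.69 open 0.384 grip 30.0 F [-1.03  0.53  0.84] j [  3.3  38.  117.3  -0.   24.7 102.9]
```

```bash
python3 -m jog '[{"tx":0,"ty":0,"tz":-2,"roll":0,"jaw":0.3},{"tx":0,"ty":0,"tz":-4,"roll":0,"jaw":0.3},{"tx":0,"ty":0,"tz":-4,"roll":0,"jaw":0.3},{"tx":0,"ty":0,"tz":-4,"roll":0,"jaw":0.3},{"tx":0,"ty":0,"tz":-4,"roll":0,"jaw":0.3},{"tx":0,"ty":0,"tz":-4,"roll":0,"jaw":0.3},{"tx":0,"ty":0,"tz":0,"roll":0,"jaw":0.3},{"tx":0,"ty":0,"tz":0,"roll":0,"jaw":0.3}]' >/dev/null;  python3 d.py .5312 -.0076 .265 -9.5
```

```text
t 15.35 p [0.4148 0.1348 0.268 ] yaw -9.69 open 0.386 grip 30.0 F [-0.15 -0.13 -1.28] j [  3.3  13.4 106.   -0.   60.5 103. ]
cm [13.87 12.08  0.32]
roll -0.003
```

```bash
python3 -m jog '[{"tx":2.77,"ty":2.42,"tz":0,"roll":0,"jaw":0.3},{"tx":2.77,"ty":2.42,"tz":0,"roll":0,"jaw":0.3},{"tx":2.77,"ty":2.42,"tz":0,"roll":0,"jaw":0.3},{"tx":2.77,"ty":2.42,"tz":0,"roll":0,"jaw":0.3},{"tx":2.77,"ty":2.42,"tz":0,"roll":-0.003,"jaw":0.3},{"tx":0,"ty":0,"tz":0,"roll":0,"jaw":0.3},{"tx":0,"ty":0,"tz":0,"roll":0,"jaw":0.3},{"tx":0,"ty":0,"tz":0,"roll":0,"jaw":0.3}]' >/dev/null;  python3 d.py .5312 -.0076 .1555 -9.5
python3 - <<'E'
from m import *
T=capture('top');S=capture('side')
a=cv2.resize(S['img'][120:260,170:330,::-1],(640,560));cv2.imwrite('pics/hang.png',a)
E
```

```text
t 16.15 p [ 0.5292 -0.007   0.2657] yaw -9.51 open 0.392 grip 30.0 F [-0.23  0.08 -0.66] j [-12.9  21.2  94.    0.   65.1  86.6]
cm [ 0.26  0.04 11.02]
roll -0.0
```

View pics/hang.png

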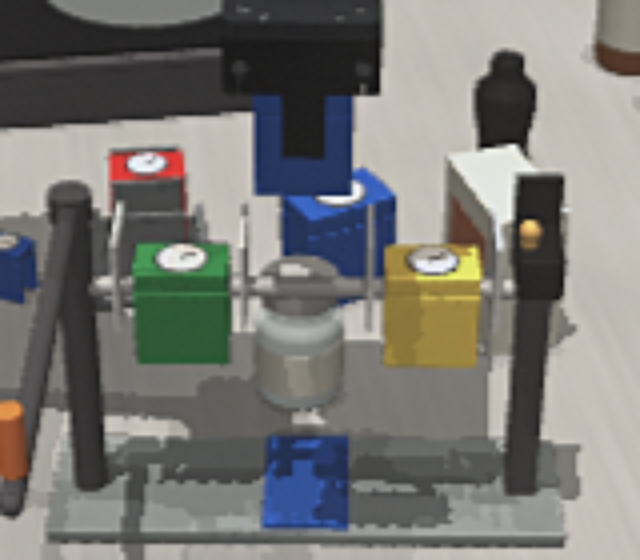

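The blue holder is over the free bay, between the fins at crop columns 245 and 370. I'll lower it slowly.

```bash
python3 -m jog '[{"tx":0.25,"ty":0,"tz":2,"roll":0,"jaw":0.3},{"tx":0,"ty":0,"tz":2,"roll":0,"jaw":0.3},{"tx":0,"ty":0,"tz":1,"roll":0,"jaw":0.3},{"tx":0,"ty":0,"tz":0,"roll":0,"jaw":0.3},{"tx":0,"ty":0,"tz":0,"roll":0,"jaw":0.3}]' >/dev/null;  python3 d.py .5312 -.0076 .1555 -9.5
```

```text
t 16.75 p [ 0.5336 -0.0079  0.2179] yaw -9.49 open 0.39 grip 30.0 F [-0.87  0.17 -0.84] j [-12.9  25.   96.7   0.   58.3  86.6]
cm [-0.25  0.01  6.24]
roll 0.0
```

```bash
python3 -m jog '[{"tx":-0.2,"ty":0,"tz":0,"roll":0,"jaw":0.3},{"tx":0,"ty":0,"tz":1.5,"roll":0,"jaw":0.3},{"tx":0,"ty":0,"tz":1,"roll":0,"jaw":0.3},{"tx":0,"ty":0,"tz":1,"roll":0,"jaw":0.3},{"tx":0,"ty":0,"tz":0,"roll":0,"jaw":0.3},{"tx":0,"ty":0,"tz":0,"roll":0,"jaw":0.3}]' >/dev/null;  python3 d.py .5312 -.0076 .1555 -9.5
```

```text
t 17.35 p [ 0.5316 -0.0079  0.1824] yaw -9.52 open 0.392 grip 30.0 F [ 0.5   0.44 -1.68] j [-12.9  27.8  98.9   0.   53.3  86.6]
cm [-0.05 -0.03  2.69]
roll -0.0
```

No contact so far, and the bottom is at 0.135, already astride the rail. Continuing down.

```bash
python3 -m jog '[{"tx":0,"ty":0,"tz":1,"roll":0,"jaw":0.3},{"tx":0,"ty":0,"tz":0.8,"roll":0,"jaw":0.3},{"tx":0,"ty":0,"tz":0.5,"roll":0,"jaw":0.3},{"tx":0,"ty":0,"tz":0.2,"roll":0,"jaw":0.3},{"tx":0,"ty":0,"tz":0,"roll":0,"jaw":0.3},{"tx":0,"ty":0,"tz":0,"roll":0,"jaw":0.3}]' >/dev/null;  python3 d.py .5312 -.0076 .1555 -9.5;python3 -m jog '[{"tx":0,"ty":0,"tz":0.1,"roll":0,"jaw":0.3},{"tx":0,"ty":0,"tz":0.1,"roll":0,"jaw":0.3},{"tx":0,"ty":0,"tz":0,"roll":0,"jaw":0.3}]' >/dev/null;  python3 d.py .5312 -.0076 .1555 -9.5
```

```text
t 17.95 p [ 0.5317 -0.0079  0.1576] yaw -9.52 open 0.389 grip 30.0 F [ 1.04  0.6  -0.46] j [-12.9  30.  100.1   0.   49.9  86.6]
cm [-0.06 -0.02  0.21]
roll -0.0
t 18.25 p [ 0.5315 -0.0079  0.1556] yaw -9.52 open 0.387 grip 30.0 F [ 1.01  0.61 -0.43] j [-12.9  30.1 100.2   0.   49.6  86.6]
cm [-0.04 -0.02  0.01]
roll -0.0
```

```bash
python3 -m jog '[{"tx":0,"ty":0,"tz":0.1,"roll":0,"jaw":0.3},{"tx":0,"ty":0,"tz":0.05,"roll":0,"jaw":0.3},{"tx":0,"ty":0,"tz":0,"roll":0,"jaw":0.3},{"tx":0,"ty":0,"tz":0,"roll":0,"jaw":0.3}]' >/dev/null;  python3 d.py .5312 -.0076 .1555 -9.5
```

```text
t 18.65 p [ 0.5316 -0.0079  0.1554] yaw -9.51 open 0.39 grip 30.0 F [-2.69  0.7   8.  ] j [-12.9  30.2 100.2  -0.   49.6  86.6]
cm [-0.05 -0.02 -0.01]
roll -0.0
```

It rests on the rail with 8 N of contact, still gripped. Release and go up.

```bash
python3 -m jog '[{"tx":0,"ty":0,"tz":0,"roll":0,"jaw":0.3},{"tx":0,"ty":0,"tz":0,"roll":0,"jaw":0.7},{"tx":0,"ty":0,"tz":0,"roll":0,"jaw":0.7},{"tx":0,"ty":0,"tz":0,"roll":0,"jaw":0.7},{"tx":0,"ty":0,"tz":0,"roll":0,"jaw":0.7},{"tx":0,"ty":0,"tz":0,"roll":0,"jaw":0.7},{"tx":0,"ty":0,"tz":-1,"roll":0,"jaw":0.7},{"tx":0,"ty":0,"tz":-2,"roll":0,"jaw":0.7}]' >/dev/null;  python3 d.py
python3 -m jog '[{"tx":0,"ty":0,"tz":-4,"roll":0,"jaw":0.7},{"tx":0,"ty":0,"tz":-4,"roll":0,"jaw":0.7},{"tx":0,"ty":0,"tz":-4,"roll":0,"jaw":0.7},{"tx":0,"ty":0,"tz":-4,"roll":0,"jaw":0.7},{"tx":0,"ty":0,"tz":0,"roll":0,"jaw":0.7}]' >/dev/null; python3 d.py .3686 -.2205 .34 81.2
python3 - <<'E'
from m import *
S=capture('side')
a=cv2.resize(S['img'][120:260,160:330,::-1],(680,560));cv2.imwrite('pics/hung.png',a)
h,L=comps(S,4,14,150,80,10)
for m,st,ce in L: print(st,ce.round(1),atz(S,ce[::-1],.2255))
E
```

```text
t 19.45 p [ 0.5305 -0.0077  0.1835] yaw -9.53 open 0.701 grip 0.0 F [ 0.13 -0.02  0.56] j [-12.9  27.7  98.9   0.   53.7  86.6]
t 19.95 p [ 0.5348 -0.0085  0.3511] yaw -9.51 open 0.7 grip 0.0 F [ 0.3   0.19 -0.34] j [-12.9  16.2  87.1   0.   75.8  86.6]
cm [-12.91  23.66   0.94]
roll -1.583
[322  99  17  10  75] [331.1 103.3] [0.7975 0.2614 0.2255]
[168 221   9  19 123] [172.3 230. ] [ 0.3684 -0.2198  0.2255]
```

View pics/hung.png

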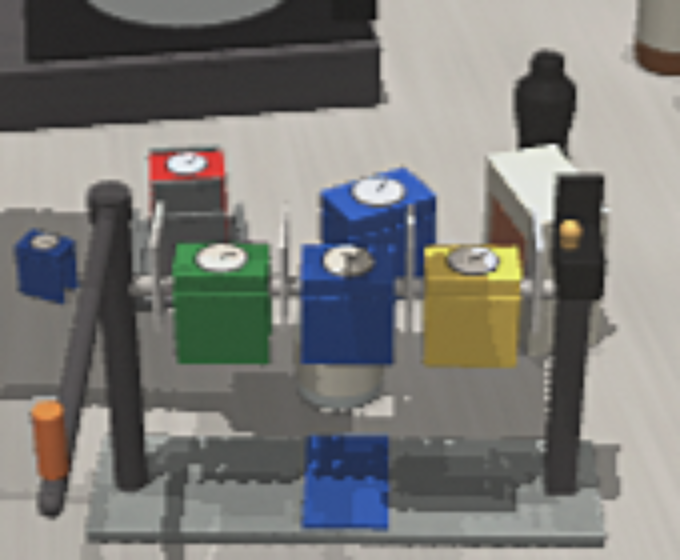

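The blue holder hangs level between green and yellow, at crop (345,305). Next, the knob at about (0.3685,-0.220).

```bash
python3 -m jog '[{"tx":-2.15,"ty":3.94,"tz":0,"roll":0,"jaw":0.45},{"tx":-2.15,"ty":3.94,"tz":0,"roll":0,"jaw":0.45},{"tx":-2.15,"ty":3.94,"tz":0,"roll":0,"jaw":0.45},{"tx":-2.15,"ty":3.94,"tz":0,"roll":0,"jaw":0.45},{"tx":-2.15,"ty":3.94,"tz":0,"roll":0,"jaw":0.45},{"tx":-2.15,"ty":3.94,"tz":0,"roll":0,"jaw":0.45},{"tx":0,"ty":0,"tz":0,"roll":-0.144,"jaw":0.45},{"tx":0,"ty":0,"tz":0,"roll":-0.144,"jaw":0.45}]' >/dev/null
python3 -m jog '[{"tx":0,"ty":0,"tz":0,"roll":-0.144,"jaw":0.45},{"tx":0,"ty":0,"tz":0,"roll":-0.144,"jaw":0.45},{"tx":0,"ty":0,"tz":0,"roll":-0.144,"jaw":0.45},{"tx":0,"ty":0,"tz":0,"roll":-0.144,"jaw":0.45},{"tx":0,"ty":0,"tz":0,"roll":-0.144,"jaw":0.45},{"tx":0,"ty":0,"tz":0,"roll":-0.144,"jaw":0.45},{"tx":0,"ty":0,"tz":0,"roll":-0.144,"jaw":0.45},{"tx":0,"ty":0,"tz":0,"roll":-0.144,"jaw":0.45}]' >/dev/null
python3 -m jog '[{"tx":0,"ty":0,"tz":0,"roll":-0.143,"jaw":0.45},{"tx":0,"ty":0,"tz":0,"roll":0,"jaw":0.45},{"tx":0,"ty":0,"tz":0,"roll":0,"jaw":0.45},{"tx":0,"ty":0,"tz":0,"roll":0,"jaw":0.45}]' >/dev/null
python3 d.py .3685 -.2203 .237 81.2
```

```text
t 22.0 p [ 0.365  -0.2195  0.3436] yaw 81.06 open 0.448 grip 0.0 F [ 0.29 -0.42 -0.02] j [-46.1   7.1 100.5   0.   72.4 -37.2]
cm [-0.04  0.37 10.66]
roll -0.003
```

```bash
python3 -m jog '[{"tx":0,"ty":0.2,"tz":3,"roll":0,"jaw":0.45},{"tx":0,"ty":0,"tz":3,"roll":0,"jaw":0.45},{"tx":0,"ty":0,"tz":1.2,"roll":0,"jaw":0.45},{"tx":0,"ty":0,"tz":0,"roll":0,"jaw":0.45},{"tx":0,"ty":0,"tz":0,"roll":0,"jaw":0.45},{"tx":0,"ty":0,"tz":0,"roll":0,"jaw":0.45}]' >/dev/null
python3 d.py .3685 -.2203 .237 81.2
```

```text
t 22.6 p [ 0.3678 -0.2206  0.273 ] yaw 81.15 open 0.451 grip 0.0 F [-0.32 -0.6   0.14] j [-46.   12.4 106.5  -0.   61.  -37.1]
cm [0.04 0.06 3.6 ]
roll -0.001
```

```bash
python3 -m jog '[{"tx":0,"ty":0.05,"tz":2,"roll":0,"jaw":0.45},{"tx":0,"ty":0,"tz":1.5,"roll":0,"jaw":0.45},{"tx":0,"ty":0,"tz":0,"roll":0,"jaw":0.28},{"tx":0,"ty":0,"tz":0,"roll":0,"jaw":0.28},{"tx":0,"ty":0,"tz":0,"roll":0,"jaw":0.28},{"tx":0,"ty":0,"tz":0,"roll":0,"jaw":0.28}]' >/dev/null
python3 d.py .3685 -.2203 .237 81.2
python3 - <<'E'
from m import *
T=capture('top');S=capture('side')
b=cv2.resize(S['img'][180:260,130:230,::-1],(600,480));cv2.imwrite('pics/knob.png',b)
E
```

```text
t 23.2 p [ 0.3682 -0.2206  0.238 ] yaw 81.18 open 0.292 grip 0.0 F [ 0.17  0.02 -0.04] j [-45.9  15.4 109.2  -0.   55.2 -37.1]
cm [0.03 0.02 0.1 ]
roll -0.0
```

View pics/knob.png

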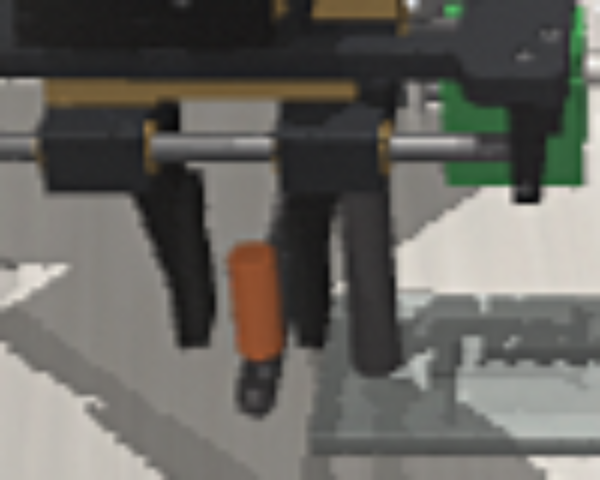

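The jaws straddle the orange knob at crop (257,300), with the fingertips at (195,345) and (310,345). Now the arc.

```bash
cat > arc.py <<'E'
from h import *
s=read_state();p=s['position'];R=s['tcp_rot'];H=np.array([.405,.0135]);v=p[:2]-H
a=np.degrees(np.arctan2(v[1],v[0]));yaw=np.degrees(np.arctan2(R[1,0],R[0,0]))
print('t',s['time_s'],'r',np.linalg.norm(v).round(4),'keeper',np.radians(-9.5-a).round(4),'yaw err',((yaw-180-a+180)%360-180).round(2),'z',p[2].round(4),'F',s['force'].round(1),'g',s['grasp_force'],'j',s['joint_positions'].round(0))
E
python3 arc.py
python3 -m jog '[{"tx":0.042,"ty":1.41,"tz":0,"roll":-0.06,"jaw":0.28},{"tx":0.042,"ty":1.41,"tz":0,"roll":-0.06,"jaw":0.28},{"tx":0.042,"ty":1.41,"tz":0,"roll":-0.06,"jaw":0.28},{"tx":0.042,"ty":1.41,"tz":0,"roll":-0.06,"jaw":0.28},{"tx":0.042,"ty":1.41,"tz":0,"roll":-0.06,"jaw":0.28},{"tx":0.042,"ty":1.41,"tz":0,"roll":-0.06,"jaw":0.28},{"tx":0.042,"ty":1.41,"tz":0,"roll":-0.06,"jaw":0.28},{"tx":0.042,"ty":1.41,"tz":0,"roll":-0.06,"jaw":0.28}]' >/dev/null; python3 arc.py
```

```text
t 23.3 r 0.2368 keeper 1.5618 yaw err 0.16 z 0.2377 F [ 0.5  0.8 -0. ] g 0.0 j [-46.  15. 109.   0.  55. -37.]
t 24.1 r 0.2363 keeper 1.0832 yaw err 0.38 z 0.2373 F [-0.7 -0.8 -0.2] g 0.18503183746361174 j [-36.  23.  97.  -0.  60. -55.]
```

```bash
python3 -m jog '[{"tx":0.042,"ty":1.41,"tz":0,"roll":-0.06,"jaw":0.28},{"tx":0.042,"ty":1.41,"tz":0,"roll":-0.06,"jaw":0.28},{"tx":0.042,"ty":1.41,"tz":0,"roll":-0.06,"jaw":0.28},{"tx":0.042,"ty":1.41,"tz":0,"roll":-0.06,"jaw":0.28},{"tx":0.042,"ty":1.41,"tz":0,"roll":-0.06,"jaw":0.28},{"tx":0.042,"ty":1.41,"tz":0,"roll":-0.06,"jaw":0.28},{"tx":0.042,"ty":1.41,"tz":0,"roll":-0.06,"jaw":0.28},{"tx":0.042,"ty":1.41,"tz":0,"roll":-0.06,"jaw":0.28}]' >/dev/null; python3 arc.py
python3 -m jog '[{"tx":0.042,"ty":1.41,"tz":0,"roll":-0.06,"jaw":0.28},{"tx":0.042,"ty":1.41,"tz":0,"roll":-0.06,"jaw":0.28},{"tx":0.042,"ty":1.41,"tz":0,"roll":-0.06,"jaw":0.28},{"tx":0.042,"ty":1.41,"tz":0,"roll":-0.06,"jaw":0.28},{"tx":0.042,"ty":1.41,"tz":0,"roll":-0.06,"jaw":0.28},{"tx":0.042,"ty":1.41,"tz":0,"roll":-0.06,"jaw":0.28},{"tx":0,"ty":0,"tz":0,"roll":0,"jaw":0.28}]' >/dev/null; python3 arc.py
```

```text
t 24.9 r 0.2355 keeper 0.6045 yaw err 0.46 z 0.2372 F [-0.4 -1.6 -0.2] g 0.18611483654240146 j [-25.  28.  87.  -0.  65. -72.]
t 25.6 r 0.2345 keeper 0.2397 yaw err 0.14 z 0.2372 F [-0.2 -0.9 -0.1] g 0.0 j [-17.  31.  82.   0.  67. -84.]
```

```bash
python3 -m jog '[{"tx":0.042,"ty":1.41,"tz":0,"roll":-0.06,"jaw":0.28},{"tx":0.042,"ty":1.41,"tz":0,"roll":-0.06,"jaw":0.28},{"tx":0.042,"ty":1.41,"tz":0,"roll":-0.06,"jaw":0.28},{"tx":0,"ty":0.7,"tz":0,"roll":-0.03,"jaw":0.28},{"tx":0,"ty":0.3,"tz":0,"roll":0,"jaw":0.28},{"tx":0,"ty":0,"tz":0,"roll":0,"jaw":0.28}]' >/dev/null; python3 arc.py
python3 -m jog '[{"tx":0,"ty":0.2,"tz":0,"roll":-0.02,"jaw":0.28},{"tx":0,"ty":0.2,"tz":0,"roll":0,"jaw":0.28},{"tx":0,"ty":0,"tz":0,"roll":0,"jaw":0.28}]' >/dev/null; python3 arc.py
python3 -m jog '[{"tx":0,"ty":0.2,"tz":0,"roll":0,"jaw":0.28},{"tx":0,"ty":0.1,"tz":0,"roll":0,"jaw":0.28},{"tx":0,"ty":0,"tz":0,"roll":0,"jaw":0.28}]' >/dev/null; python3 arc.py
```

```text
t 26.2 r 0.2345 keeper 0.0241 yaw err -0.37 z 0.2372 F [ 0.6 -0.9  0.9] g 0.47720927599584684 j [-13.  31.  81.   0.  68. -92.]
t 26.5 r 0.2343 keeper 0.0035 yaw err -0.35 z 0.2371 F [-0.1 -0.2  0.8] g 0.15492437943976256 j [-12.  31.  81.   0.  68. -92.]
t 26.8 r 0.2342 keeper -0.0098 yaw err -1.07 z 0.2369 F [ 0.  -1.2 -0.3] g 0.0 j [-12.  31.  81.   0.  68. -92.]
```

```bash
for i in 1; do python3 -m jog '[{"tx":0,"ty":0.15,"tz":0,"roll":0,"jaw":0.28},{"tx":0,"ty":0.1,"tz":0,"roll":0,"jaw":0.28},{"tx":0,"ty":0,"tz":0,"roll":0,"jaw":0.28}]' >/dev/null; python3 arc.py; done
python3 -m jog '[{"tx":0,"ty":0.15,"tz":0,"roll":0,"jaw":0.28},{"tx":0,"ty":0.1,"tz":0,"roll":0,"jaw":0.28},{"tx":0,"ty":0,"tz":0,"roll":0,"jaw":0.28}]' >/dev/null; python3 arc.py
```

```text
t 27.1 r 0.2344 keeper -0.0191 yaw err -1.6 z 0.237 F [-0.4  0.8 -0.2] g 0.0 j [-12.  31.  81.   0.  68. -92.]
t 27.4 r 0.2345 keeper -0.0262 yaw err -2.01 z 0.237 F [-0.5 -2.7  0.4] g 1.0767351026879624 j [-12.  31.  80.  -0.  68. -92.]
```

```bash
python3 -m jog '[{"tx":0,"ty":0.15,"tz":0,"roll":0,"jaw":0.28},{"tx":0,"ty":0,"tz":0,"roll":0,"jaw":0.28},{"tx":0,"ty":0,"tz":0,"roll":0,"jaw":0.28}]' >/dev/null; python3 arc.py
python3 -m jog '[{"tx":0,"ty":0.15,"tz":0,"roll":0,"jaw":0.28},{"tx":0,"ty":0,"tz":0,"roll":0,"jaw":0.28},{"tx":0,"ty":0,"tz":0,"roll":0,"jaw":0.28}]' >/dev/null; python3 arc.py
python3 - <<'E'
from m import *
T=capture('top');S=capture('side')
for cn,c in(('side',S),('top',T)):
    h,L=comps(c,4,14,150,80,8)
    for m,st,ce in L: print(cn,st,ce.round(1),atz(c,ce[::-1],.2255))
b=cv2.resize(S['img'][110:220,170:330,::-1],(800,550));cv2.imwrite('pics/shut.png',b)
E
```

```text
t 27.7 r 0.2345 keeper -0.0272 yaw err -2.07 z 0.237 F [-1.1 -5.2 -0. ] g 2.785092102130875 j [-12.  32.  80.  -0.  68. -92.]
t 28.0 r 0.2345 keeper -0.028 yaw err -2.12 z 0.237 F [-1.4 -8.8  0.1] g 4.269206912722439 j [-12.  32.  80.  -0.  68. -91.]
side [322  98  17  12 138] [330.6 103.6] [0.7952 0.2593 0.2255]
side [295 169   4   2   8] [296.5 169.5] [ 0.6291 -0.0538  0.2255]
top [ 53  67  19  17 213] [62.7 76. ] [0.813  0.4467 0.2255]
```

View pics/shut.png

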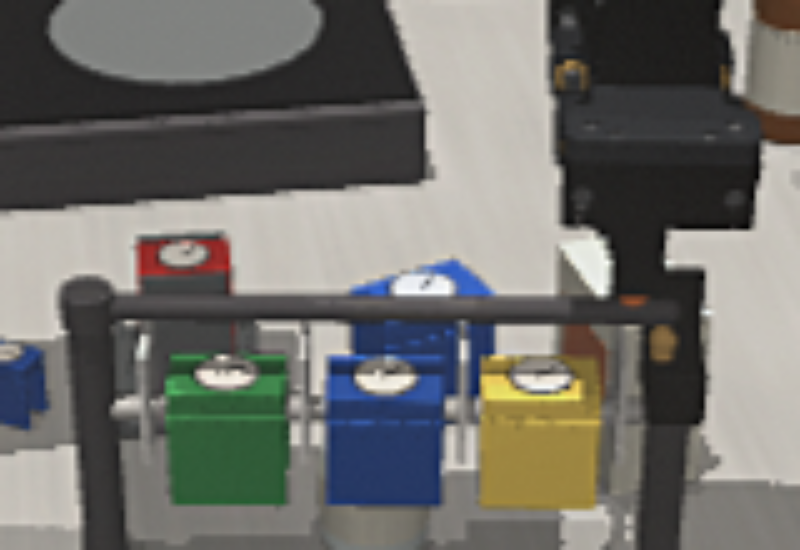

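```bash
python3 -m jog '[{"tx":0,"ty":0.2,"tz":0,"roll":0,"jaw":0.28},{"tx":0,"ty":0.2,"tz":0,"roll":0,"jaw":0.28},{"tx":0,"ty":0,"tz":0,"roll":0,"jaw":0.28},{"tx":0,"ty":0,"tz":0,"roll":0,"jaw":0.28}]' >/dev/null; python3 arc.py
python3 -m jog '[{"tx":0,"ty":0.2,"tz":0,"roll":0,"jaw":0.28},{"tx":0,"ty":0,"tz":0,"roll":0,"jaw":0.28},{"tx":0,"ty":0,"tz":0,"roll":0,"jaw":0.28}]' >/dev/null; python3 arc.py
```

```text
t 28.5 r 0.2346 keeper -0.03 yaw err -2.23 z 0.2369 F [ -2.8 -16.1   0.2] g 8.273098831996322 j [-11.  32.  80.  -1.  68. -91.]
t 28.8 r 0.2346 keeper -0.0309 yaw err -2.29 z 0.2368 F [ -3.7 -19.8  -0.2] g 10.261123068630695 j [-11.  32.  80.  -1.  68. -91.]
```

That's a hard stop: 20 N with no further travel, so the bar is home. I'll centre the jaws, open, lift and verify.

```bash
python3 -m jog '[{"tx":0,"ty":-0.7,"tz":0,"roll":0,"jaw":0.28},{"tx":0,"ty":-0.7,"tz":0,"roll":0,"jaw":0.28},{"tx":0,"ty":0,"tz":0,"roll":0,"jaw":0.5},{"tx":0,"ty":0,"tz":0,"roll":0,"jaw":0.5},{"tx":0,"ty":0,"tz":0,"roll":0,"jaw":0.5}]' >/dev/null; python3 arc.py
python3 -m jog '[{"tx":0,"ty":0,"tz":-1.5,"roll":0,"jaw":0.5},{"tx":0,"ty":0,"tz":-3,"roll":0,"jaw":0.5},{"tx":0,"ty":0,"tz":-4,"roll":0,"jaw":0.5},{"tx":0,"ty":0,"tz":-4,"roll":0,"jaw":0.5},{"tx":-3,"ty":-3,"tz":-3,"roll":0,"jaw":0.5},{"tx":0,"ty":0,"tz":0,"roll":0,"jaw":0.5},{"tx":0,"ty":0,"tz":0,"roll":0,"jaw":0.5},{"tx":0,"ty":0,"tz":0,"roll":0,"jaw":0.5}]' >/dev/null; python3 arc.py
python3 - <<'E'
from m import *
T=capture('top');S=capture('side')
for cn,c in(('side',S),('top',T)):
    h,L=comps(c,4,14,150,80,8)
    for m,st,ce in L:
        p=atz(c,ce[::-1],.2255);v=p[:2]-[.405,.0135];print(cn,st,ce.round(1),p,'angle',-9.5-np.degrees(np.arctan2(v[1],v[0])))
a,_=dial(S,(230,179,30,11));print('blue',a)
k=S['img'][130:220,170:330,::-1];cv2.imwrite('pics/end.png',cv2.resize(k,(800,450)))
E
```

```text
t 29.3 r 0.2344 keeper -0.0109 yaw err -1.1 z 0.2371 F [-0.7 -1.1 -0.1] g 0.0 j [-12.  31.  81.   0.  68. -92.]
t 30.1 r 0.2631 keeper 0.1011 yaw err 5.32 z 0.3892 F [-0.6 -0.4 -1.4] g 0.0 j [-15.  27.  65.   0.  89. -95.]
side [325  98  14  11 113] [331.5 103.1] [0.7987 0.2624 0.2255] angle -41.79971352089743
side [294 155   6  16  79] [296.7 162.4] [ 0.6363 -0.0255  0.2255] angle 0.07030491966193608
top [ 53  67  19  17 222] [62.8 75.9] [0.8133 0.4464 0.2255] angle -56.17470976335933
blue [184.191  240.7448]
```

View pics/end.png

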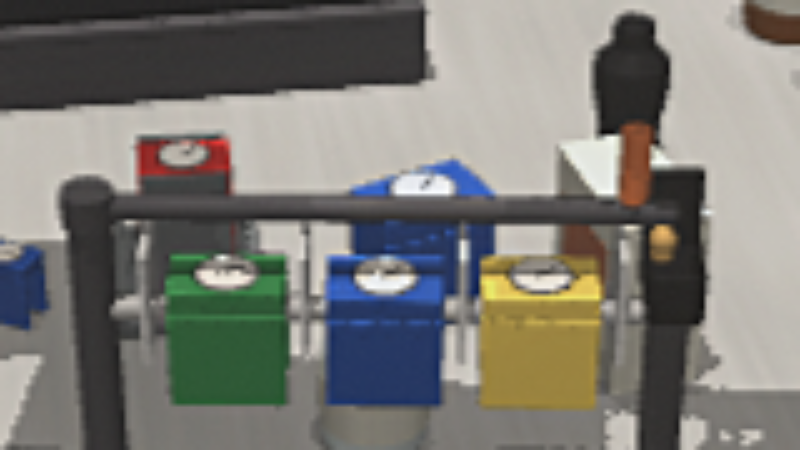

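The keeper lies over the rail against its stop, with the knob at crop (635,165), measured 0.07° from shut. The blue holder hangs level in its bay at (385,330), and the gripper is clear.

```bash
python3 -c "from rig import hand_in;print(hand_in())"
```

```text
the job is handed in; nothing more can be done
None
```

The job is handed in, with no verdict returned: the blue thermometer hangs in the bay above the blue tile, the keeper bar measured about 0.07° (0.001 rad) from shut against its stop, and nothing else looked disturbed in the pictures.

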